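# Switch off the stirrer place left on

## Task

One of the four look-alike keys on the stirrer is still latched down, so that place is still switched on. Tap the keys lightly with the fingertips to find out which it is, then press that key in until it is freed and springs up again; do not press any of the other keys down in the search for it. Nothing is to be picked up: leave the glassware and everything else on the bench standing where it is.

Things in the scene. Friction and masses are not known exactly. Their poses are not given: they have to be found in the camera images.
- stirrer: White four-place stirrer, fixed, 200 (x) x 260 (y) x 55 mm; origin: centre of its underside, on the bench; x points from its key side to its vessel side. Four alike white keys, 56 mm apart along y, stand on its top 62 mm to -x of its middle; four round vessel places, 51 mm wide, 3 mm high, lie 36 mm to +x, some with small glassware up to 58 mm tall.
- key1: Fixed grey surround, 44 x 40 x 3 mm, of the key at the row's -y end; origin: centre of its underside, on the stirrer's top, below the key's middle; axes as the stirrer's; it does not tell if the key is down. All keys: 30 (x) by 26 (y) mm, flat top 21 mm above this origin when up, 16.5 mm when latched, 11 mm fully in.
- key2: Fixed grey surround, 44 x 40 x 3 mm, of the key second from -y; origin: centre of its underside, on the stirrer's top, below the key's middle; axes as the stirrer's; it does not tell if the key is down. A key that is up starts to give at 1.5 N, then 0.5 N more per mm: a touch of 1 to 1.5 N leaves it near full height.
- key3: Fixed grey surround, 44 x 40 x 3 mm, of the key third from -y; origin: centre of its underside, on the stirrer's top, below the key's middle; axes as the stirrer's; it does not tell if the key is down. The latched key is held 4.5 mm lower than the rest and gives nothing below about 3.7 N.
- key4: Fixed grey surround, 44 x 40 x 3 mm, of the key at the +y end; origin: centre of its underside, on the stirrer's top, below the key's middle; axes as the stirrer's; it does not tell if the key is down. Pressed to 9 mm below the full height (about 6 N), the latched key is freed, and springs up when let go.
- catch (a joint): The one catch hidden in the stirrer, in rad: 0 while it holds a key down, about 0.2 to 0.7 once that key has been freed; it then stays there. It does not tell which key it holds.
- jar: Clear glass jar with a blue cap, 40 mm across, 52 mm tall, on one of the stirrer's places; a bystander. Origin at the centre of its underside.
- beaker: Small open glass beaker, 42 mm across, 50 mm tall, on one of the stirrer's places; a bystander. Origin at the centre of its underside.
- vial: Amber glass bottle with a black cap, 32 mm across, 58 mm tall, on one of the stirrer's places; a bystander. Origin at the centre of its underside.
- tipbox: Orange box with a clear lid, 87 x 122 x 67 mm, on the bench; a bystander. Origin at the centre of its underside.
- reagent: White bottle with a blue cap, 60 mm across, 130 mm tall, on the bench; a bystander. Origin at the centre of its underside.
- markers: Clear pen holder with markers, 70 x 100 mm, 134 mm tall, on the bench; a bystander. Origin at the centre of its underside.
- tuberack: Blue divided tray, 70 x 130 x 35 mm, on the bench; a bystander. Origin at the centre of its underside.

How it is judged:
By the outcome, as a careful person would: the job done as asked, in the order asked, and still so for the second after the job is handed in, with the robot touching nothing.
It also fails if it takes over 48 s, if anything falls off the work surface, if the arm or the gripper's body presses on something with over 40 N, if the wrist force passes 120 N, or if a joint passes its speed limit or range.

## Robot

A 7-joint arm with a two-finger parallel gripper is mounted at the origin on the work surface. World frame = base frame: x ahead of the robot, y to its left, z up, the work surface at z = 0. Lengths are in m, angles in rad, forces in N, time in s.
With the tool pointing down it reaches from about 0.425 to 0.925 m from the base axis. Payload 6.8 kg.
Tool frame: the origin (TCP) lies on the front face of the gripper's body, between the roots of the fingers; the fingertips stand 73 mm ahead of it and the grasp point (between the pads) lies 54 mm ahead of it; z points along the fingers, y is the direction in which the jaws open and shut (so a half turn about z gives the same grasp; the last joint's range is limited). The gripper opens to 85 mm and grips with 20 to 120 N. Pads are 22 mm wide; open, the fingers measure 114 mm over their backs; the gripper's body (76 mm by 85 mm) begins 54 mm behind the grasp point. The pads swing forward as they close: fully open they stand 13 mm farther back than shut.
Start: joints at [-1.375, 0.477, 0.022, 1.555, -0.011, 1.109, -0.083], TCP at [0.202, 0.644, 0.304] pointing down, gripper open.
Joint ranges: [-2.96, 2.96], [-0.34, 2.1], [-1.41, 1.46], [0.24, 2.44], [-1.37, 4.51], [0.17, 1.92], [-2.96, 2.96]. Speed limits (rad/s): [2.39, 2.39, 3.14, 3.14, 3.14, 3.14, 3.14].

## Interface

Orientations are given as a rotation vector (axis times angle).
In Python, from bench import * gives the robot as it stands.
- The arm moves only by the tool jog_arm, never from a script. Its argument "plan" is a list of rows, each a list of 2 entries, a list of its own where there are three numbers: the shift along the world's x, y, z in cm, then the turn about the world's z in rad. In form: [[[tx, ty, tz], twist], ...]. A call has 1 to 12 rows; each row shifts and turns the commanded pose from where the row before left it; what a row does not reach is not made up. A row lasts 1/10 s, in which the tool goes at most 50 mm and 8.59 degrees, less where a joint would pass 70% of its speed; a pose out of reach is approached as far as the arm can. A call is refused whole if a number of a shift passes 5 or a number of a turn 0.15, either way. A call with a gripper value outside its range is refused whole. "hand" is the finger opening in cm, from 0 to 8.54, set as the call begins (left out, the last holds). The fingers move at their own pace and stop on an object; "grip_force" is the grip in N (left out, the last holds). Time passes only in rows, so rows that do not move let the fingers close. It gives the time, the measured TCP pose, the force and the opening at its end, in the units of the state.
- get_obs(): the state, without advancing time (a new reading comes with each control period).
- grab_frame(name): name is "scene" or "top"; returns the picture (480x640x3 uint8, red, green, blue); there is no depth.
- get_calibration(name): a dict with "intrinsics" (3x3 intrinsics, pixels), "xyz" and "orientation" of the camera in the world. Camera axes: x right, y down, z forward; pixel columns grow to the right and rows downward; lengths in m; the calibration is good to about 2 mm. A picture is of the moment at which its call begins. get_calibration takes no time and is no camera call.
- hand_in(): hands the job in, once; it reports no verdict.
The state is a dict: "clock": time; "joints": joint angles; "qvel": joint speeds; "tau": joint torques, N m; "tcp_pos": TCP position; "orientation": TCP orientation; "contact_force": force on the tool from outside, world axes, zero at the start; "moment": the same for the moment, N m; "grip_width": finger opening in m.
Only numpy, scipy, OpenCV 4.12 (cv2) and the standard library are available. Lean on these libraries where they do the work, as an engineer would, in place of code of your own. Each camera call takes 0.05 s, during which the arm holds its last target. There are 200 camera calls.

## Working session

There is one attempt and no reset: what is moved stays moved. The work goes in short steps, Python scripts to look and compute and a tool call to move; the robot and the scene stay as the last step left them, time stands still between calls to the robot, and variables do not carry over. Pictures are saved under pics/ and viewed, about 8 in all and at most 12, crops included, and the job is handed in when it is done.

Besides the shell and the picture viewer there is one more tool, called after ">>>" in YAML: its name, and indented under it one key for each argument. jog_arm: Moves the arm, as the interface text tells. Its arguments: {"type":"object","properties":{"plan":{"type":"array","items":{"type":"array"}},"hand":{"type":"number"},"grip_force":{"type":"number"}},"required":["plan"]}

```bash
mkdir -p pics
python3 - <<'E'
from bench import *
import cv2
o=get_obs();print({k:o[k] for k in('clock','tcp_pos','orientation','contact_force','grip_width')})
for n in("scene","top"):
    cv2.imwrite(f"pics/{n}0.png",grab_frame(n)[:,:,::-1]);print(get_calibration(n))
E
```

```text
{'clock': 0.0, 'tcp_pos': array([0.20179303, 0.64365212, 0.3029284 ]), 'orientation': array([-4.75341275e-01, -3.10528521e+00,  2.84378716e-03]), 'contact_force': array([ 0.42493047,  0.27223679, -0.34235073]), 'grip_width': 0.08559151793045487}
{'intrinsics': array([[613.17155649,   0.        , 313.47763941],
       [  0.        , 613.17155649, 235.23392564],
       [  0.        ,   0.        ,   1.        ]]), 'xyz': array([ 1.5219504 , -0.33013085,  1.06878002]), 'orientation': array([-2.03520122, -1.3812568 ,  0.57331763])}
{'intrinsics': array([[490.28405229,   0.        , 314.90594303],
       [  0.        , 490.28405229, 236.87181023],
       [  0.        ,   0.        ,   1.        ]]), 'xyz': array([ 0.53165542, -0.00920116,  1.15266668]), 'orientation': array([-2.19763646,  2.16178137, -0.07551085])}
```

View pics/top0.png

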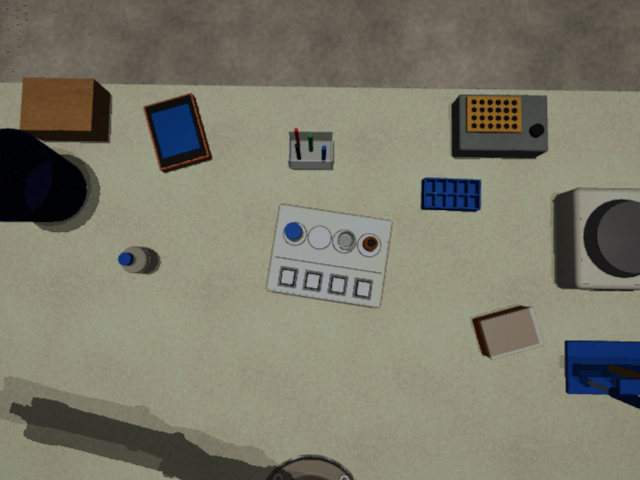

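View pics/scene0.png

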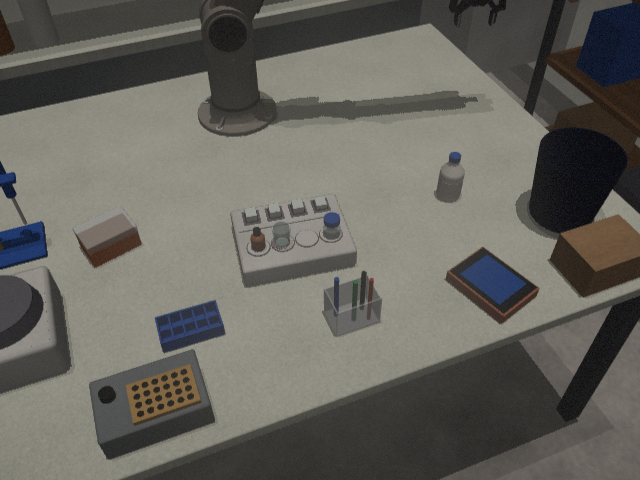

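The top view shows the stirrer with its keys at about (288,277), (313,281), (338,285) and (363,288), key1 on the right. The scene view shows the jar, beaker and vial standing behind the keys, and the space above the keys is free.

```bash
cat > h.py <<'E'
from bench import *
import cv2, numpy as np
from scipy.spatial.transform import Rotation as R
def ray(name,u,v,z):
    c=get_calibration(name);d=R.from_rotvec(c['orientation']).as_matrix()@np.linalg.solve(c['intrinsics'],[u,v,1.])
    return c['xyz']+d*(z-c['xyz'][2])/d[2]
E
python3 - <<'E'
from h import *
im=cv2.imread('pics/top0.png');g=cv2.cvtColor(im,cv2.COLOR_BGR2GRAY)
m=np.zeros_like(g);m[262:304,272:380]=(g[262:304,272:380]<135)*255
n,l,s,c=cv2.connectedComponentsWithStats(m)
P=[]
for i in range(1,n):
    x,y,w,h,a=s[i]
    if a>40:
        (u,v),sz,an=cv2.minAreaRect(np.argwhere(l==i)[:,::-1].astype(np.float32)); p=ray('top',u,v,.058);print((u,v),sz,a,p); P.append(p)
P=np.array(P);print(np.linalg.norm(np.diff(P[:,:2],axis=0),axis=1))
cv2.imwrite('pics/crop.png',cv2.resize(im[195:315,255:405],None,fx=5,fy=5,interpolation=cv2.INTER_CUBIC))
print(R.from_rotvec(get_obs()['orientation']).as_matrix()[:,1])
E
```

```text
(342.590576171875, 266.9204406738281) (73.8230209350586, 1.9451487064361572) 123 [ 0.54841564 -0.06431272  0.058     ]
(287.7109680175781, 276.37860107421875) (19.007150650024414, 20.603748321533203) 265 [0.5253724  0.05754943 0.058     ]
(312.5780334472656, 280.24273681640625) (19.007150650024414, 20.527721405029297) 261 [0.51773049 0.00204791 0.058     ]
(337.4459228515625, 284.3243408203125) (19.070281982421875, 21.20747184753418) 266 [ 0.50962102 -0.0533637   0.058     ]
(362.25, 288.2499694824219) (19.233304977416992, 21.07178497314453) 267 [ 0.50186858 -0.10852895  0.058     ]
(312.9884338378906, 297.07513427734375) (82.87117004394531, 4.105543613433838) 206 [0.48054979 0.00050413 0.058     ]
[0.12402167 0.05602516 0.05600187 0.05570731 0.11109772]
[ 0.29911605  0.95421518 -0.0017268 ]
```

View pics/crop.png

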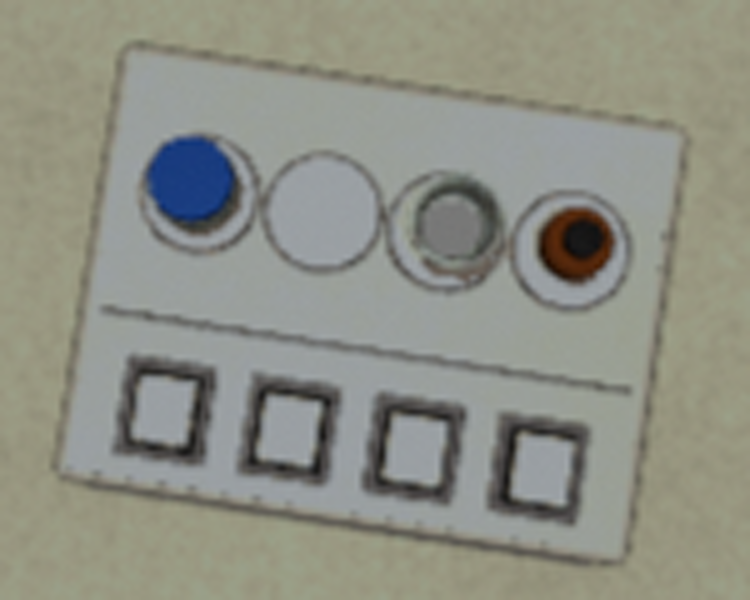

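The four surrounds come out 56 mm apart, as stated. Key4 is at (0.525, 0.057) and key1 at (0.502, -0.108), and the yaw is about -0.14. I'll shut the hand and travel at height.

>>> jog_arm:
  plan:
    - [[1.8,-3.25,0],0.02]
    - [[1.8,-3.25,0],0.02]
    - [[1.8,-3.25,0],0.02]
    - [[1.8,-3.25,0],0.02]
    - [[1.8,-3.25,0],0.02]
    - [[1.8,-3.25,0],0.02]
    - [[1.8,-3.25,0],0.02]
    - [[1.8,-3.25,0],0.02]
    - [[1.8,-3.25,0],0]
    - [[1.8,-3.25,0],0]
    - [[1.8,-3.25,0],0]
    - [[1.8,-3.25,0],0]
  hand: 0
  grip_force: 20

```text
clock: 1.3
tcp_pos: [0.4182, 0.2525, 0.3037]
orientation: [-0.226, -3.133, 0.0]
contact_force: [0.8, 0.3, 0.1]
grip_width: -0.0
```

>>> jog_arm:
  plan:
    - [[1.8,-3.25,0],0]
    - [[1.8,-3.25,0],0]
    - [[1.8,-3.25,0],0]
    - [[1.8,-3.25,-1.5],0]
    - [[1.8,-3.25,-1.5],0]
    - [[1.8,-3.25,-2],0]
    - [[0,0,-3],0]
    - [[0,0,0],0]
    - [[0,0,0],0]
    - [[0,0,0],0]

```text
clock: 2.3
tcp_pos: [0.5263, 0.0602, 0.2252]
orientation: [0.223, 3.132, 0.002]
contact_force: [0.5, 0.9, -0.0]
grip_width: -0.0
```

>>> jog_arm:
  plan:
    - [[-0.1,-0.25,-2],0]
    - [[0,0,-2],0]
    - [[0,0,-1.5],0]
    - [[0,0,-1],0]
    - [[0,0,0],0]
    - [[0,0,0],0]
    - [[0,0,0],0]

```text
clock: 3.0
tcp_pos: [0.5256, 0.0569, 0.1599]
orientation: [0.225, 3.132, 0.001]
contact_force: [0.9, -0.6, 0.2]
grip_width: -0.0
```

Run:
```python
from h import *
for n in("scene","top"): 
    f=grab_frame(n)[:,:,::-1]; cv2.imwrite(f"pics/{n}1.png",f)
    o=get_obs();print(o['tcp_pos'],o['contact_force'])
s=cv2.imread('pics/scene1.png')[150:290,200:380]
t=cv2.imread('pics/top1.png')[200:320,250:400]
cv2.imwrite('pics/a.png',np.hstack([cv2.resize(s,(480,373)),cv2.resize(t,(320,373))]))
```

```text
[0.52548594 0.05679873 0.1598419 ] [ 0.5639048   1.23726103 -0.84538769]
[0.52539684 0.05672888 0.15974126] [ 0.29605331  0.51038544 -0.33815668]
```

View pics/a.png

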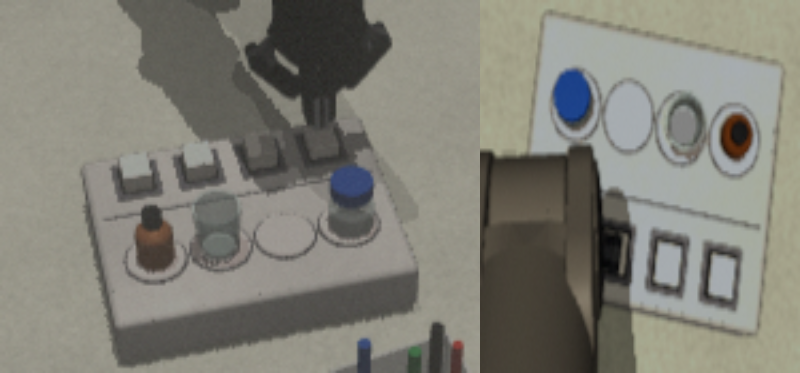

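The fingertips hang right above key4's centre, and nothing else is close. Now I'll go down slowly.

>>> jog_arm:
  plan:
    - [[0,0,-0.4],0]
    - [[0,0,-0.3],0]
    - [[0,0,-0.1],0]
    - [[0,0,0],0]
    - [[0,0,0],0]

```text
clock: 3.6
tcp_pos: [0.5249, 0.0566, 0.1508]
orientation: [-0.226, -3.133, 0.0]
contact_force: [0.1, 0.1, 0.2]
grip_width: -0.0003
```

>>> jog_arm:
  plan:
    - [[0,0,-0.1],0]
    - [[0,0,0],0]
    - [[0,0,0],0]

```text
clock: 3.9
tcp_pos: [0.5249, 0.0566, 0.1499]
orientation: [-0.226, -3.133, -0.0]
contact_force: [0.2, 0.2, -0.1]
grip_width: -0.0002
```

>>> jog_arm:
  plan:
    - [[0,0,-0.1],0]
    - [[0,0,0],0]
    - [[0,0,0],0]

```text
clock: 4.2
tcp_pos: [0.5249, 0.0566, 0.1489]
orientation: [-0.226, -3.133, -0.0]
contact_force: [0.1, -0.1, -0.7]
grip_width: 0.0004
```

>>> jog_arm:
  plan:
    - [[0,0,-0.05],0]
    - [[0,0,0],0]
    - [[0,0,0],0]

```text
clock: 4.5
tcp_pos: [0.5249, 0.0566, 0.1484]
orientation: [-0.226, -3.133, 0.0]
contact_force: [-0.7, 1.1, -0.1]
grip_width: 0.0001
```

>>> jog_arm:
  plan:
    - [[0,0,0],0]

```text
clock: 4.6
tcp_pos: [0.5249, 0.0566, 0.1484]
orientation: [-0.226, -3.133, -0.0]
contact_force: [-0.8, 0.3, 0.0]
grip_width: 0.0001
```

>>> jog_arm:
  plan:
    - [[0,0,0],0]

```text
clock: 4.7
tcp_pos: [0.5249, 0.0566, 0.1484]
orientation: [0.226, 3.133, 0.0]
contact_force: [-0.1, 0.5, 0.0]
grip_width: -0.0007
```

>>> jog_arm:
  plan:
    - [[0,0,-0.05],0]
    - [[0,0,0],0]
    - [[0,0,0],0]

```text
clock: 5.0
tcp_pos: [0.5249, 0.0566, 0.1479]
orientation: [-0.226, -3.133, 0.0]
contact_force: [0.1, 0.5, 0.5]
grip_width: 0.0001
```

>>> jog_arm:
  plan:
    - [[0,0,-0.05],0]
    - [[0,0,0],0]
    - [[0,0,0],0]

```text
clock: 5.3
tcp_pos: [0.5249, 0.0566, 0.1474]
orientation: [-0.226, -3.133, 0.0]
contact_force: [0.2, 0.7, -0.1]
grip_width: 0.0001
```

>>> jog_arm:
  plan:
    - [[0,0,0],0]

```text
clock: 5.4
tcp_pos: [0.5249, 0.0566, 0.1474]
orientation: [0.226, 3.133, 0.0]
contact_force: [-0.0, 0.4, 0.8]
grip_width: -0.0004
```

>>> jog_arm:
  plan:
    - [[0,0,-0.05],0]
    - [[0,0,0],0]
    - [[0,0,0],0]

```text
clock: 5.7
tcp_pos: [0.5249, 0.0566, 0.1469]
orientation: [-0.226, -3.133, -0.0]
contact_force: [-0.4, -0.1, -0.1]
grip_width: 0.0001
```

>>> jog_arm:
  plan:
    - [[0,0,-0.05],0]
    - [[0,0,0],0]
    - [[0,0,0],0]

```text
clock: 6.0
tcp_pos: [0.5249, 0.0566, 0.1464]
orientation: [-0.226, -3.133, -0.0]
contact_force: [-0.5, -1.1, -0.3]
grip_width: 0.0001
```

>>> jog_arm:
  plan:
    - [[0,0,0],0]

```text
clock: 6.1
tcp_pos: [0.5249, 0.0566, 0.1464]
orientation: [-0.226, -3.133, -0.0]
contact_force: [0.2, 0.2, -0.5]
grip_width: -0.0
```

>>> jog_arm:
  plan:
    - [[0,0,-0.05],0]
    - [[0,0,0],0]
    - [[0,0,0],0]

```text
clock: 6.4
tcp_pos: [0.5249, 0.0566, 0.1459]
orientation: [-0.226, -3.133, 0.0]
contact_force: [-0.0, -0.1, -0.0]
grip_width: 0.0003
```

>>> jog_arm:
  plan:
    - [[0,0,-0.05],0]
    - [[0,0,0],0]
    - [[0,0,0],0]

```text
clock: 6.7
tcp_pos: [0.5249, 0.0566, 0.1454]
orientation: [-0.226, -3.133, 0.0]
contact_force: [-0.9, -0.5, 0.6]
grip_width: 0.0001
```

>>> jog_arm:
  plan:
    - [[0,0,0],0]

```text
clock: 6.8
tcp_pos: [0.5249, 0.0566, 0.1454]
orientation: [-0.226, -3.133, -0.0]
contact_force: [-0.2, -0.3, 0.7]
grip_width: 0.0001
```

>>> jog_arm:
  plan:
    - [[0,0,-0.05],0]
    - [[0,0,0],0]
    - [[0,0,0],0]

```text
clock: 7.1
tcp_pos: [0.5249, 0.0566, 0.1449]
orientation: [-0.226, -3.133, 0.0]
contact_force: [-0.3, -0.3, -0.2]
grip_width: -0.0001
```

>>> jog_arm:
  plan:
    - [[0,0,-0.03],0]
    - [[0,0,0],0]
    - [[0,0,0],0]

```text
clock: 7.4
tcp_pos: [0.5249, 0.0566, 0.1446]
orientation: [-0.226, -3.133, -0.0]
contact_force: [-0.6, -0.3, 1.0]
grip_width: -0.0004
```

>>> jog_arm:
  plan:
    - [[0,0,0],0]

```text
clock: 7.5
tcp_pos: [0.5249, 0.0566, 0.1446]
orientation: [0.226, 3.133, 0.0]
contact_force: [-0.5, 1.0, 0.4]
grip_width: -0.0002
```

>>> jog_arm:
  plan:
    - [[0,0,-0.03],0]
    - [[0,0,0],0]
    - [[0,0,0],0]

```text
clock: 7.8
tcp_pos: [0.525, 0.0566, 0.1443]
orientation: [0.226, 3.133, 0.0]
contact_force: [-1.1, -0.9, 1.1]
grip_width: 0.0
```

>>> jog_arm:
  plan:
    - [[0,0,-0.03],0]
    - [[0,0,0],0]
    - [[0,0,0],0]

```text
clock: 8.1
tcp_pos: [0.525, 0.0566, 0.1442]
orientation: [0.226, 3.133, 0.0]
contact_force: [-0.3, -0.8, 3.4]
grip_width: 0.0
```

>>> jog_arm:
  plan:
    - [[0,0,0],0]

```text
clock: 8.2
tcp_pos: [0.525, 0.0566, 0.1441]
orientation: [0.226, 3.133, 0.0]
contact_force: [-0.5, 0.2, 3.8]
grip_width: -0.0001
```

The first contact on key4 came at TCP z 0.1443. That matches the latched height (0.1445) and not the up height (0.149). It is also stiff: force rose from 1 N to 3.8 N in about 0.2 mm with no give, so key4 is the latched one. I'll press it in by about 5 mm.

>>> jog_arm:
  plan:
    - [[0,0,-0.1],0]
    - [[0,0,-0.1],0]
    - [[0,0,-0.1],0]
    - [[0,0,-0.1],0]
    - [[0,0,-0.03],0]
    - [[0,0,0],0]
    - [[0,0,0],0]

```text
clock: 8.9
tcp_pos: [0.525, 0.0566, 0.1398]
orientation: [0.226, 3.133, 0.0]
contact_force: [-1.4, 0.0, 6.1]
grip_width: -0.0
```

>>> jog_arm:
  plan:
    - [[0,0,-0.04],0]
    - [[0,0,0],0]
    - [[0,0,0],0]

```text
clock: 9.2
tcp_pos: [0.525, 0.0566, 0.1394]
orientation: [0.226, 3.133, 0.0]
contact_force: [-1.7, 0.1, 7.1]
grip_width: -0.0001
```

>>> jog_arm:
  plan:
    - [[0,0,0.2],0]
    - [[0,0,0.2],0]
    - [[0,0,0.2],0]
    - [[0,0,0.1],0]
    - [[0,0,0],0]
    - [[0,0,0],0]

```text
clock: 9.8
tcp_pos: [0.525, 0.0566, 0.1462]
orientation: [0.226, 3.133, -0.0]
contact_force: [1.0, -0.6, 2.0]
grip_width: 0.0002
```

>>> jog_arm:
  plan:
    - [[0,0,0],0]

```text
clock: 9.9
tcp_pos: [0.5249, 0.0566, 0.1462]
orientation: [0.226, 3.133, -0.0]
contact_force: [0.0, 0.2, 2.4]
grip_width: 0.0001
```

While backing off, the key still pushes with about 2.2 N at 0.1462, above its latched height, so it follows the fingers up and is free. I'll retract and check.

>>> jog_arm:
  plan:
    - [[0,0,0.3],0]
    - [[0,0,0.5],0]
    - [[0,0,2],0]
    - [[0,0,4],0]
    - [[0,4,4],0]
    - [[0,4,2],0]
    - [[0,4,0],0]
    - [[0,4,0],0]
    - [[0,4,0],0]
    - [[0,4,0],0]
    - [[0,0,0],0]
    - [[0,0,0],0]

```text
clock: 11.1
tcp_pos: [0.5243, 0.2928, 0.2694]
orientation: [-0.222, -3.133, 0.001]
contact_force: [-1.3, 0.1, -0.3]
grip_width: -0.0002
```

Run:
```python
from h import *
f=grab_frame("scene")[:,:,::-1].copy(); t=grab_frame("top")[:,:,::-1].copy()
s0=cv2.imread('pics/scene0.png')
r=lambda i:cv2.resize(i[185:285,220:360],(400,286),interpolation=cv2.INTER_CUBIC)
q=lambda i:cv2.resize(i[195:315,255:405],(400,300),interpolation=cv2.INTER_CUBIC)
cv2.imwrite('pics/b.png',np.vstack([np.hstack([r(s0),r(f)]),np.hstack([q(cv2.imread('pics/top0.png')),q(t)])]))
o=get_obs();print(o['clock'],o['tcp_pos'],o['contact_force'])
```

```text
11.2 [0.52506595 0.29047601 0.26958922] [ 0.38801503  0.80870786 -0.80304103]
```

View pics/b.png

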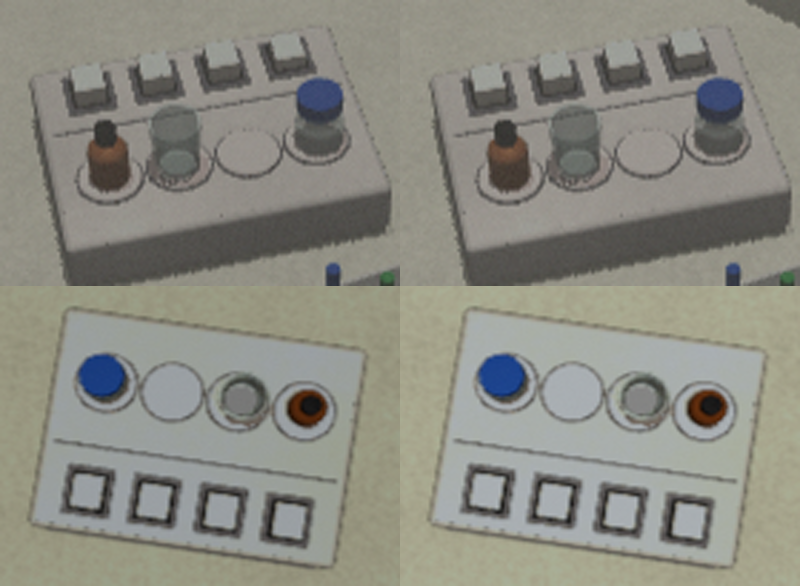

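In the after picture, key4 (rightmost in the scene view) stands taller than before, level with its neighbours. The glassware hasn't moved.

```bash
python3 -c "
from bench import *
print(hand_in())"
```

```text
the job is handed in; nothing more can be done
None
```

The latched key was key4, at the row's +y end; I pressed it in and it sprang free. The job was handed in at about 11 s, and `hand_in` reports no verdict.

- **Finding it:** I tapped key4 first, with the hand shut. The fingers met nothing at the up height (TCP z 0.149). They met a stiff stop at 0.1443, where a latched key should be, and it held 3.8 N with almost no give. That settled it, so I didn't touch the other three keys.
- **Freeing it:** I pressed it about 5 mm further, to z 0.1394 at about 7 N. On backing off it followed the fingertips up, still pushing about 2.2 N at z 0.1462, above its latched height.
- **Last checks:** In the final pictures key4 stands level with the other keys and the glassware on the stirrer hasn't moved. The arm was clear of everything.

The catch itself can't be read, so freed rests on the force during the back-off and the pictures. Force readings were noisy by about 0.5–1 N, and the 2.2 N was a little below the roughly 2.9 N expected there. No check failed.

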